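# Dispense one eraser and slide it into the taped square

## Task

Press the orange plunger of the eraser dispenser once, all the way down, and let it come back up, so that one eraser comes out of the mouth. Then, with the fingertips, gently push that eraser along the board until it lies flat and wholly inside the blue tape square: slide it only, never pinch it or lift it. The other two erasers stay in the dispenser, and the roll of tape and the two paint tubes stay where they are.

Things in the scene. Friction and masses are not known exactly. Their poses are not given: they have to be found in the camera images.
- dispenser: Eraser dispenser fixed on a plywood board, grey, 142 mm long, 40 wide (flanges 68). Origin: on the board's top, under the middle of the magazine's front face; x points from the mouth back to the plunger, y left, z up. Clear magazine, 36 mm wide, 52 tall, at x 0 to 54 mm; housing 56 tall at x 54 to 142; plunger at x = 100, y = 0.
- mouth (a point): Centre of the opening in the magazine's front face, 8 mm above the board. A full press slides the lowest eraser out of it along the dispenser's -x, flat on the board, lengthwise; it stops with its near end about 14 mm in front of the face (centre at dispenser x = about -36 mm).
- plunger (a joint): Plunger travel in m: 0 up, 0.028 fully down on its stop. Spring: about 2 N to start it, 4 to 5 N fully down, and it comes back up by itself when let go. Inside, a crank moves a flat pusher 2.4 times as far, towards the mouth; pressed less than 26 mm, the eraser does not come out clear.
- plunger_top (a point): Centre of the top of the plunger's orange mushroom head (34 mm across, flat part 24 mm across); 101 mm above the board when up, 73 mm when down.
- eraser_1: White block eraser with a blue sleeve, 21 x 45 x 12 mm, about 20 g. Origin: centre of its underside; y along its 45 mm length, x across its 21 mm width, z up. At the start the lowest in the magazine, the one to be dispensed. It slides freely on the board (friction 0.1 to 0.2 N).
- corner_1 (a point): One of the four upright edges of eraser_1, at mid height (6 mm up): +10.5 mm along its x, +22.5 mm along its y.
- corner_2 (a point): One of the four upright edges of eraser_1, at mid height (6 mm up): +10.5 mm along its x, -22.5 mm along its y.
- corner_3 (a point): One of the four upright edges of eraser_1, at mid height (6 mm up): -10.5 mm along its x, +22.5 mm along its y.
- corner_4 (a point): One of the four upright edges of eraser_1, at mid height (6 mm up): -10.5 mm along its x, -22.5 mm along its y.
- eraser_2: White block eraser with a blue sleeve, 21 x 45 x 12 mm, about 20 g. Origin: centre of its underside; y along its 45 mm length, x across its 21 mm width, z up. Lies on top of eraser_1 in the magazine at the start; must stay in the magazine.
- eraser_3: White block eraser with a blue sleeve, 21 x 45 x 12 mm, about 20 g. Origin: centre of its underside; y along its 45 mm length, x across its 21 mm width, z up. Top of the stack in the magazine; must stay there.
- tape_square: Square outline of blue tape stuck flat on the board, beside the dispenser's mouth on its left or its right: 90 x 90 mm clear inside, tape 14 mm wide (118 mm outside), no noticeable thickness. Origin: its centre, on the board's top; x and y along its sides.
- board: Plywood drawing board, 285 x 410 mm, 22 mm thick, fixed flat on the desk; everything for the job lies on its top, which is at z = 22 mm. Origin: centre of its underside; x along its 285 mm side.
- tape_roll: Roll of masking tape lying flat, 101 x 112 mm, 24 mm tall, loose; origin: centre of its underside. On the other side of the mouth from the tape square. Leave alone.
- teal_tube: Squeezed paint tube with a teal cap end, 34 x 146 x 22 mm, lying along its y, loose; origin: centre of its underside. To the left of the dispenser's housing. Leave alone.
- orange_tube: Squeezed paint tube with an orange band, 34 x 134 x 22 mm, lying along its y, loose; origin: centre of its underside. To the right of the dispenser's housing. Leave alone.

How it is judged:
On the way, in this order (a step that is already met when the one before it is completed fails the run):
1. the plunger is pressed fully down (value of joint plunger above 0.026 m), for 0.05 s.
2. the plunger is back up and the lowest eraser lies out in front of the mouth (value of joint plunger below 0.003 m and x of eraser_1 in the frame of dispenser below -0.022 m), for 0.1 s.
At the end, for the whole second after the job is handed in: all four corners of the dispensed eraser are inside the tape's inner edges (up to 3 mm over them is allowed), it lies flat on the board (within 0.15 rad) at rest, the plunger is up, and the other two erasers are still in the magazine (x of corner_1 in the frame of tape_square between -0.048 and 0.048 m and y of corner_1 in the frame of tape_square between -0.048 and 0.048 m and x of corner_2 in the frame of tape_square between -0.048 and 0.048 m and y of corner_2 in the frame of tape_square between -0.048 and 0.048 m and x of corner_3 in the frame of tape_square between -0.048 and 0.048 m and y of corner_3 in the frame of tape_square between -0.048 and 0.048 m and x of corner_4 in the frame of tape_square between -0.048 and 0.048 m and y of corner_4 in the frame of tape_square between -0.048 and 0.048 m and x of each of eraser_2, eraser_3 in the frame of dispenser above 0.015 m and height (world z) of each of eraser_2, eraser_3 below 0.062 m and angle between eraser_1's own z axis and vertical below 0.15 rad and height (world z) of eraser_1 below 0.028 m and linear speed of eraser_1 below 0.01 m/s and value of joint plunger below 0.003 m); the robot touches nothing.
It fails at once if a second eraser leaves the magazine (not (x of each of eraser_2, eraser_3 in the frame of dispenser above 0.01 m and height (world z) of each of eraser_2, eraser_3 below 0.067 m)).
It fails at once if the eraser is lifted off the board (height (world z) of eraser_1 above 0.037 m).
It fails at once if the eraser is pinched or pressed hard (more than 10 N) by the gripper (contact force between the fingers and eraser_1 above 10 N).
It fails at once if the tape roll or a paint tube is moved by more than 15 mm (distance of any of tape_roll, teal_tube, orange_tube from where it was at the start of the episode above 0.015 m).
It also fails if it takes over 51 s, if anything falls off the work surface, if the arm or the gripper's body presses on something with over 40 N, if the wrist force passes 120 N, or if a joint passes its speed limit or range.

## Robot

A 6-joint arm with a two-finger parallel gripper is mounted at the origin on the work surface; the furniture and walls round the work are solid. World frame = base frame: x ahead of the robot, y to its left, z up, the work surface at z = 0. Lengths are in m, angles in rad, forces in N, time in s.
With the tool pointing down it reaches from about 0.375 to 0.9 m from the base axis. Payload 3.1 kg.
Tool frame: the origin (TCP) lies at the centre of the arm's flange, where the gripper is bolted on; the fingertips stand 173 mm ahead of it and the grasp point (between the pads) lies 155 mm ahead of it (tip_extent is the distance from the TCP to the fingertips, in m); z points along the fingers, y is the direction in which the jaws open and shut (so a half turn about z gives the same grasp; the last joint's range is limited). The gripper opens to 85 mm and grips with 20 to 120 N. Pads are 22 mm wide; open, the fingers measure 114 mm over their backs; the gripper's body (76 mm by 85 mm) begins 54 mm behind the grasp point. The pads swing forward as they close: fully open they stand 13 mm farther back than shut.
Start: joints at [1.081, 0.527, 1.433, -0, 1.181, -0.178], TCP at [0.191, 0.595, 0.405] pointing down, gripper open.
Joint ranges: [-3.08, 3.08], [-0.75, 2.2], [0.22, 2.44], [-1.43, 4.57], [0, 2.65], [-2.85, 2.85]. Speed limits (rad/s): [2.79, 2.79, 3.14, 3.14, 3.14, 3.14].

## Interface

Orientations are given as a unit quaternion [x, y, z, w].
In Python, from station import sense, snapshot, sign_off, tip_extent gives the robot as it stands. The module is installed in compiled form; this text tells all that it offers.
- The arm moves only by the tool servo_tool, never from a script. Its argument "rows" is a list of rows, each a list of 3 entries, a list of its own where there are three numbers: the shift along the tool's x, y, z in mm, then the turn about the tool's z in degrees, then the opening, from -1 (shut) to 1 (fully open), so that 0 is half open. A call has 1 to 8 rows; each row is the pose to reach, as a shift and turn from the pose measured when the call began, along the tool's axes at that moment; what a row does not reach only later rows make up. A row lasts 1/10 s, in which the tool goes at most 50 mm and 8.59 degrees, less where a joint would pass 70% of its speed; a pose out of reach is approached as far as the arm can. A call with a gripper value outside its range is refused whole. The fingers move at their own pace and stop on an object; "force" is the grip in N (left out, the last holds). Time passes only in rows, so rows that repeat a pose let the fingers close. It gives the time, the measured TCP pose, the force and the opening at its end, in the units of the state.
- sense(): the state, without advancing time (a new reading comes with each control period).
- snapshot(name): name is "scene" or "top" or "wrist"; returns a dict with "image" (420x560x3 uint8, blue, green, red), "z_map" (420x560 float32, m along the optical axis (not along the pixel's ray), 0 where there is no reading), "vertical_fov" (degrees; the focal length in pixels is half the picture's height over the tangent of half this angle, whatever the lens; pixels are square), "cx", "cy" (the principal point, pixels), "cam_to_world" (4x4, takes a point from camera to world coordinates). Camera axes: x right, y down, z forward; pixel columns grow to the right and rows downward; lengths in m; the calibration is good to about 2 mm. A picture is of the moment at which its call begins.
- sign_off(): hands the job in, once; it reports no verdict.
The state is a dict: "t": time; "q": joint angles; "qd": joint speeds; "tau": joint torques, N m; "tcp_pos": TCP position; "tool_rot": TCP orientation; "force": force on the tool from outside, world axes, zero at the start; "ft_torque": the same for the moment, N m; "finger_gap": opening from 0.0 (shut) to 1.0 (fully open).
Only numpy, scipy, OpenCV 4.12 (cv2) and the standard library are available. Lean on these libraries where they do the work, as an engineer would, in place of code of your own. Each camera call takes 0.05 s, during which the arm holds its last target. There are 200 camera calls.

## Working session

There is one attempt and no reset: what is moved stays moved. The work goes in short steps, Python scripts to look and compute and a tool call to move; the robot and the scene stay as the last step left them, time stands still between calls to the robot, and variables do not carry over. Pictures are saved under pics/ and viewed, about 8 in all and at most 12, crops included, and the job is handed in when it is done.

Besides the shell and the picture viewer there is one more tool, called after "Request:" as name([rows], argument=value, ...), one row to a line, values as JSON. servo_tool: Moves the arm, as the interface text tells. Its arguments: {"type":"object","properties":{"rows":{"type":"array"},"force":{"type":"number"}},"required":["rows"]}

```bash
mkdir -p pics; cat > h.py <<'E'
import numpy as np, cv2
from station import sense, snapshot, sign_off, tip_extent
def ray(s,u,v,z):
    f=s["image"].shape[0]/2/np.tan(np.radians(s["vertical_fov"])/2)
    M=np.array(s["cam_to_world"]); d=M[:3,:3]@np.array([(u-s["cx"])/f,(v-s["cy"])/f,1.]); o=M[:3,3]
    return o+d*(z-o[2])/d[2]
def proj(s,p):
    f=s["image"].shape[0]/2/np.tan(np.radians(s["vertical_fov"])/2)
    M=np.array(s["cam_to_world"]); c=M[:3,:3].T@(np.array(p)-M[:3,3])
    return c[0]/c[2]*f+s["cx"],c[1]/c[2]*f+s["cy"]
E
python3 - <<'E'
from h import *
st=sense(); print(st["tcp_pos"],st["tool_rot"],st["t"],st["finger_gap"],tip_extent)
ims=[]
for n in("scene","top"):
    s=snapshot(n); np.save("pics/"+n+".npy",s,allow_pickle=True); ims.append(s["image"]); print(n,np.array(s["cam_to_world"])[:3,3],s["vertical_fov"])
cv2.imwrite("pics/a.png",cv2.resize(ims[1],(784,588))); cv2.imwrite("pics/b.png",cv2.resize(ims[0],(784,588)))
E
```

```text
[0.19094316 0.59474824 0.40373902] [ 1.54765711e-01  9.87950596e-01 -1.03586343e-03 -3.48305993e-04] 0.0 1.0010920756527324 0.1734
scene [ 0.09722398 -0.61834976  0.46813264] 48.679183995277214
top [0.43286746 0.07347637 0.93616457] 43.21095978979209
```

View pics/a.png

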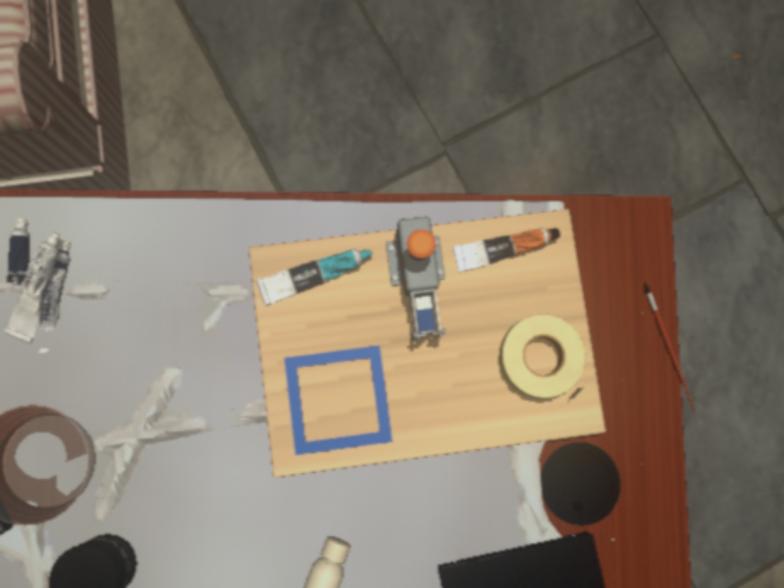

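View pics/b.png

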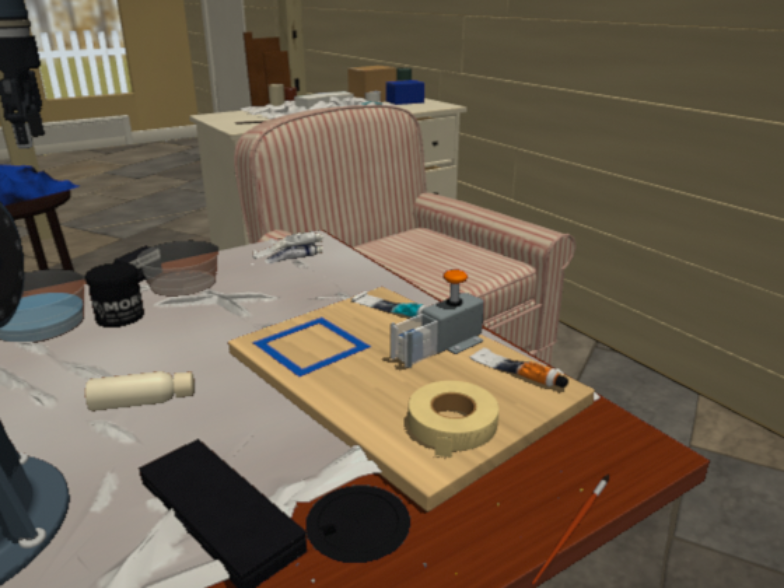

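The top view shows the dispenser with its plunger at (420,243) and its mouth near (425,340). The tape square is centred at (338,400), the roll at (543,357), and the tubes lie on either side of the housing. The scene view agrees with this.

```bash
python3 - <<'E'
from h import *
s=np.load("pics/top.npy",allow_pickle=True).item(); c=np.load("pics/scene.npy",allow_pickle=True).item()
def comp(m,box=None):
    m=m.astype(np.uint8)
    if box: k=np.zeros_like(m); x0,y0,x1,y1=box; k[y0:y1,x0:x1]=1; m&=k
    n,l,t,ce=cv2.connectedComponentsWithStats(m); i=1+np.argmax(t[1:,4]); return (l==i).astype(np.uint8),ce[i],t[i]
hs=cv2.cvtColor(s["image"],cv2.COLOR_BGR2HSV); H,S,V=cv2.split(hs)
m,ce,t=comp((H>100)&(H<125)&(S>130),(195,240,290,330)); 
cs,_=cv2.findContours(m,cv2.RETR_CCOMP,cv2.CHAIN_APPROX_NONE)
for k in cs:
    if cv2.contourArea(k)<500: continue
    b=cv2.boxPoints(cv2.minAreaRect(k)); w=np.array([ray(s,u,v,.022) for u,v in b]); print("tape",w[:,:2].round(4).tolist(),w[:,:2].mean(0).round(4),np.linalg.norm(np.diff(w,axis=0),axis=1).round(4))
m,ce,t=comp((H<14)&(S>150)&(V>130),(285,160,320,190)); print("plunger px",ce,t, ray(s,*ce,.121))
hc=cv2.cvtColor(c["image"],cv2.COLOR_BGR2HSV)
m2,ce2,t2=comp((hc[...,0]<14)&(hc[...,1]>150)&(hc[...,2]>130),(310,185,345,205)); print("scene plunger",ce2,t2,ray(c,*ce2,.118), "proj of top est",proj(c,ray(s,*ce,.119)))
# magazine eraser (blue sleeve/white) top & housing (grey) top
e,ce3,t3=comp((H>100)&(H<125)&(S>100),(285,190,320,250)); print("sleeve",ce3,t3,ray(s,*ce3,.022+.036))
z=s["z_map"]; f=210/np.tan(np.radians(s["vertical_fov"])/2); M=np.array(s["cam_to_world"])
vv,uu=np.mgrid[:420,:560]; P=np.stack([(uu-s["cx"])/f*z,(vv-s["cy"])/f*z,z],-1)@M[:3,:3].T+M[:3,3]
a=(abs(P[...,2]-.078)<.006)&(uu>270)&(uu<330)&(vv>145)&(vv<255)
h=P[a][:,:2]; print(len(h)); b=cv2.minAreaRect(h.astype(np.float32)*1000); print("housing",b,cv2.boxPoints(b).round(1).tolist())
hh=(abs(P[...,2]-.121)<.008)&(uu>270)&(uu<330)&(vv>145)&(vv<255); print("head z-map",P[hh].mean(0) if hh.any() else None, hh.sum())
for nm,box in(("roll",(355,220,425,290)),):
    x0,y0,x1,y1=box; q=P[y0:y1,x0:x1].reshape(-1,3); q=q[abs(q[:,2]-.046)<.006]; print(nm,q[:,:2].min(0),q[:,:2].max(0))
k=np.zeros((420,560,3),np.uint8); cv2.imwrite("pics/c.png",cv2.resize(s["image"][140:260,260:340],None,fx=5,fy=5,interpolation=cv2.INTER_CUBIC))
# board edges
E
```

```text
Traceback (most recent call last):
ValueError: attempt to get argmax of an empty sequence
```

```bash
cat > m.py <<'E'
from h import *
s=np.load("pics/top.npy",allow_pickle=True).item(); c=np.load("pics/scene.npy",allow_pickle=True).item()
def comp(m,box):
    m=m.astype(np.uint8); k=np.zeros_like(m); x0,y0,x1,y1=box; k[y0:y1,x0:x1]=1; m=m*k
    n,l,t,ce=cv2.connectedComponentsWithStats(m)
    if n<2: return None,None,None
    i=1+np.argmax(t[1:,4]); return (l==i).astype(np.uint8),ce[i],t[i]
im=s["image"].astype(int); B,G,R=im[...,0],im[...,1],im[...,2]
print("tape px",im[285,206:216].tolist(),"plunger",im[173,300])
m,ce,t=comp((B-R>40),(195,240,290,330)); print(t)
cs,_=cv2.findContours(m,cv2.RETR_CCOMP,cv2.CHAIN_APPROX_NONE)
for k in cs:
    if cv2.contourArea(k)<500: continue
    b=cv2.boxPoints(cv2.minAreaRect(k)); w=np.array([ray(s,u,v,.022) for u,v in b]); print("tape",w[:,:2].round(4).tolist(),w[:,:2].mean(0).round(4),np.linalg.norm(np.diff(w,axis=0),axis=1).round(4))
m,ce,t=comp((R-B>100)&(R-G>60),(285,160,320,190)); print("plunger px",ce,t, ray(s,*ce,.121))
jc=c["image"].astype(int)
m2,ce2,t2=comp((jc[...,2]-jc[...,0]>100)&(jc[...,2]-jc[...,1]>60),(310,185,345,205)); print("scene plunger",ce2,t2,"proj of top est",proj(c,ray(s,*ce,.117)))
m3,ce3,t3=comp((B-R>30),(285,195,320,250)); print("sleeve",ce3,t3,ce3 is not None and ray(s,*ce3,.022+.036))
z=s["z_map"]; f=210/np.tan(np.radians(s["vertical_fov"])/2); M=np.array(s["cam_to_world"])
vv,uu=np.mgrid[:420,:560]; P=np.stack([(uu-s["cx"])/f*z,(vv-s["cy"])/f*z,z],-1)@M[:3,:3].T+M[:3,3]
a=(abs(P[...,2]-.078)<.006)&(uu>270)&(uu<330)&(vv>145)&(vv<255)
h=P[a][:,:2]; print(len(h)); b=cv2.minAreaRect(h.astype(np.float32)*1000); print("housing+mag",b,cv2.boxPoints(b).round(1).tolist())
hh=(abs(P[...,2]-.119)<.008)&(uu>270)&(uu<330)&(vv>145)&(vv<255); print("head z-map",P[hh].mean(0) if hh.any() else None, hh.sum())
q=P[220:290,355:425].reshape(-1,3); q=q[abs(q[:,2]-.046)<.006]; print("roll",q[:,:2].min(0),q[:,:2].max(0))
cv2.imwrite("pics/c.png",cv2.resize(s["image"][140:260,260:340],None,fx=5,fy=5,interpolation=cv2.INTER_CUBIC))
E
python3 m.py
```

```text
tape px [[151, 147, 155], [162, 122, 105], [164, 114, 87], [165, 114, 86], [165, 113, 86], [166, 114, 87], [165, 115, 87], [160, 116, 94], [144, 128, 129], [129, 155, 177]] plunger [ 80 140 212]
[ 204  248   75   76 1694]
tape [[0.482, 0.1671], [0.4975, 0.0508], [0.3816, 0.0355], [0.3672, 0.15]] [0.4321 0.1009] [0.1172 0.1169 0.1154]
tape [[0.4734, 0.1554], [0.4862, 0.0592], [0.391, 0.0465], [0.379, 0.1415]] [0.4324 0.1007] [0.097  0.096  0.0958]
plunger px [300.53691275 173.53355705] [291 164  20  20 298] [0.60592614 0.00586528 0.121     ]
scene plunger [325.04098361 196.6557377 ] [317 193  17   9 122] proj of top est (np.float64(324.7456144466164), np.float64(197.5647878841708))
sleeve [303.75167785 228.08053691] [298 221  12  15 149] [ 0.52653447 -0.00421858  0.058     ]
1012
housing+mag ((576.3412475585938, 1.3194007873535156), (143.42910766601562, 40.01250076293945), 7.410836696624756) [[502.6000061035156, 11.899999618530273], [507.79998779296875, -27.799999237060547], [650.0, -9.300000190734863], [644.9000244140625, 30.399999618530273]]
head z-map [0.60493009 0.00552917 0.12304152] 351
roll [ 0.43398952 -0.1995863 ] [ 0.53414777 -0.09777289]
```

View pics/c.png

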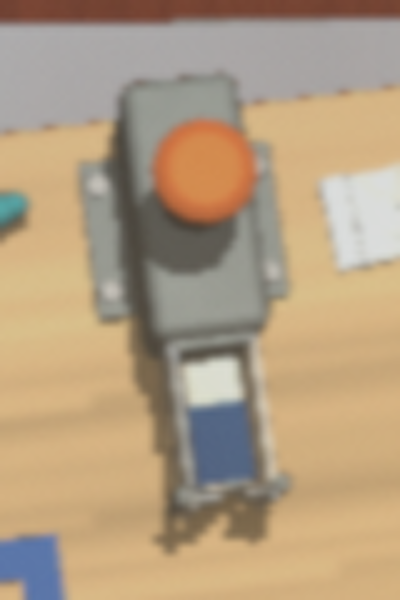

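The two views agree on the plunger at (0.605, 0.0055). The dispenser axis is at 7.4°, with the square centred at (0.432, 0.101) and also turned about 7.4°. I'll shut the gripper and move above the plunger.

Request:
servo_tool([
  [[-575,-434,0],65,-1],
  [[-575,-434,0],65,-1],
  [[-575,-434,0],65,-1],
  [[-575,-434,0],65,-1],
  [[-575,-434,0],65,-1],
  [[-575,-434,0],65,-1],
  [[-575,-434,0],65,-1],
  [[-575,-434,0],65,-1],
], force=20)

```text
t: 0.9
tcp_pos: [0.4219, 0.2661, 0.4044]
tool_rot: [0.663, 0.749, -0.001, 0.0]
force: [0.4, -0.4, 0.6]
finger_gap: -0.003
```

Request:
servo_tool([
  [[-281,150,80],0.4,-1],
  [[-281,150,80],0.4,-1],
  [[-281,150,80],0.4,-1],
  [[-281,150,80],0.4,-1],
  [[-281,150,80],0.4,-1],
  [[-281,150,80],0.4,-1],
  [[-281,150,80],0.4,-1],
  [[-281,150,80],0.4,-1],
])

```text
t: 1.7
tcp_pos: [0.6067, 0.0012, 0.323]
tool_rot: [0.667, 0.745, -0.001, 0.001]
force: [-0.1, -0.0, 0.1]
finger_gap: 0.001
```

```bash
python3 - <<'E'
from h import *
st=sense(); print(st["tcp_pos"],st["tool_rot"],st["force"])
s=snapshot("wrist"); np.save("pics/w1.npy",s,allow_pickle=True); cv2.imwrite("pics/w1.png",s["image"])
E
```

```text
[0.60669667 0.0011924  0.32301064] [ 6.67422027e-01  7.44678307e-01 -1.30633109e-03  5.92465012e-04] [-0.11122055 -0.00995635  0.08507331]
```

View pics/w1.png

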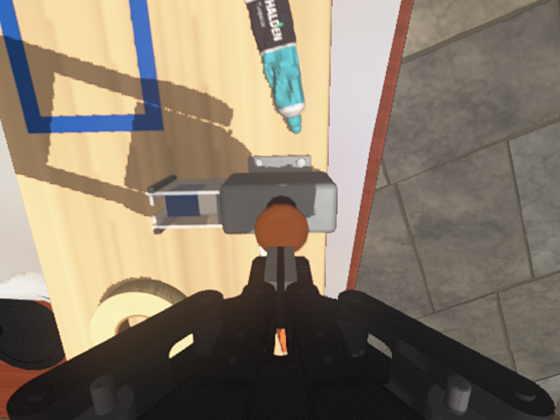

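The wrist view shows the plunger head at (281,229), in line with the shut fingers at column 281. I need to move about 4 mm along tool x, then press gradually.

Request:
servo_tool([
  [[4.5,-1,10],0,-1],
  [[4.5,-1,20],0,-1],
  [[4.5,-1,27],0,-1],
  [[4.5,-1,32],0,-1],
  [[4.5,-1,37],0,-1],
  [[4.5,-1,42],0,-1],
  [[4.5,-1,46],0,-1],
  [[4.5,-1,50],0,-1],
])

```text
t: 2.55
tcp_pos: [0.6036, 0.0076, 0.2733]
tool_rot: [0.667, 0.745, -0.001, -0.001]
force: [-1.5, 2.1, 4.7]
finger_gap: -0.002
```

Request:
servo_tool([
  [[-1,1,3],0,-1],
  [[-1,1,5],0,-1],
  [[-1,1,7],0,-1],
  [[-1,1,8],0,-1],
  [[-1,1,8],0,-1],
])

```text
t: 3.05
tcp_pos: [0.6048, 0.0066, 0.2687]
tool_rot: [0.667, 0.745, -0.001, 0.0]
force: [-7.1, 2.5, 22.6]
finger_gap: 0.002
```

The force rose from 4.7 to 22.6 N at z = 0.2687, so the plunger is on its stop. Now I'll release it.

Request:
servo_tool([
  [[0,0,-4],0,-1],
  [[0,0,-12],0,-1],
  [[0,0,-20],0,-1],
  [[0,0,-28],0,-1],
  [[0,0,-40],0,-1],
  [[0,0,-70],0,-1],
  [[0,0,-110],0,-1],
  [[0,0,-110],0,-1],
])

```text
t: 3.85
tcp_pos: [0.6069, 0.0065, 0.3848]
tool_rot: [0.667, 0.745, 0.002, 0.006]
force: [1.0, 0.1, -0.3]
finger_gap: 0.0
```

```bash
python3 - <<'E'
from h import *
st=sense(); print(st["t"],st["tcp_pos"],st["tool_rot"],st["force"])
ims=[]
for n in("wrist","top"):
    s=snapshot(n); np.save("pics/"+n+"2.npy",s,allow_pickle=True); ims.append(s["image"])
t=cv2.resize(ims[1][130:270,240:352],(336,420),interpolation=cv2.INTER_CUBIC)
cv2.imwrite("pics/d.png",cv2.resize(np.hstack([ims[0][:, :440],t]),(776,420)))
E
```

```text
3.85 [0.60693924 0.0065299  0.38479767] [0.66677212 0.74523755 0.00225264 0.00555528] [ 1.03859695  0.06657279 -0.27411062]
```

View pics/d.png

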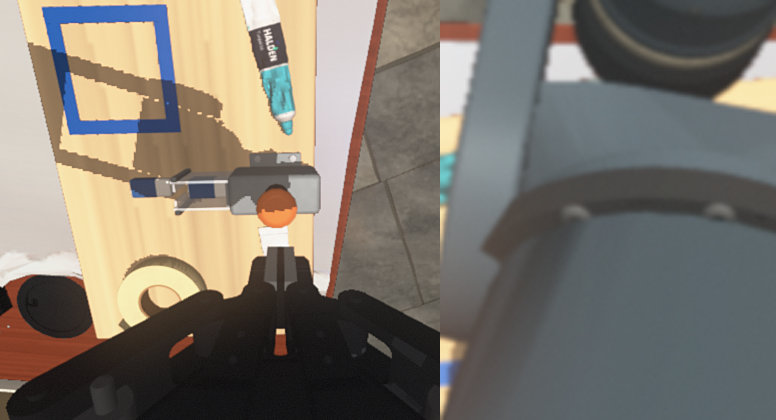

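The eraser is out, at (130–172, 178–198) in the wrist view, and the plunger is up. I'll locate the eraser.

```bash
python3 - <<'E'
from h import *
s=np.load("pics/wrist2.npy",allow_pickle=True).item()
B,G,R=[s["image"][...,i].astype(int) for i in range(3)]
m=(B-R>20).astype(np.uint8); m[:160]=0;m[220:]=0;m[:,:110]=0;m[:,175:]=0
n,l,t,ce=cv2.connectedComponentsWithStats(m); i=1+np.argmax(t[1:,4]); print(t[i])
D=lambda p:(lambda d:(np.array([[.9917,.129],[-.129,.9917]])@d*1000).round(1))(np.array(p)[:2]-[.5052,-.008])
x,y,w,h=t[i][:4]
for u,v in((x,y),(x,y+h),(x+w,y),(x+w,y+h),ce[i]): p=ray(s,u,v,.034); print(u,v,p.round(4),D(p))
print("tape ctr disp frame",D((.4322,.1008)))
# finger-plunger tip check
z=s["z_map"]; print("z eraser",z[188,145],z[188,120])
cv2.imwrite("pics/e.png",cv2.resize(s["image"][150:230,100:240],None,fx=5,fy=5,interpolation=cv2.INTER_CUBIC))
E
```

```text
[130 179  26  18 386]
130 179 [ 0.4506 -0.004   0.034 ] [-53.7  11. ]
130 197 [ 0.4499 -0.0242  0.034 ] [-56.9  -8.9]
156 179 [ 0.4781 -0.0011  0.034 ] [-26.   10.4]
156 197 [ 0.4779 -0.0211  0.034 ] [-28.7  -9.5]
142.69689119170985 187.5440414507772 [ 0.4638 -0.012   0.034 ] [-41.6   1.3]
tape ctr disp frame [-58.4 117.3]
z eraser 0.32577074 0.33906323
```

View pics/e.png

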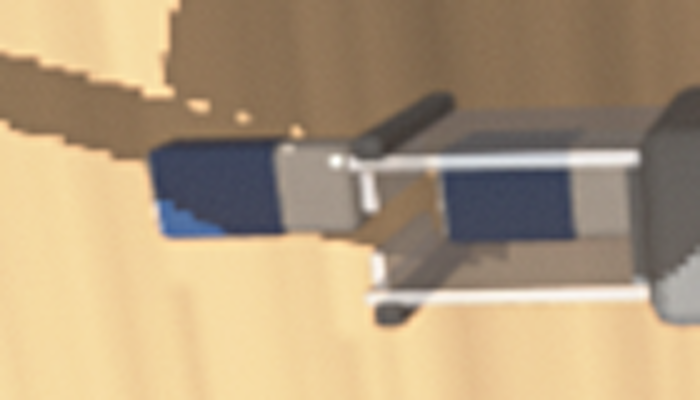

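The eraser spans about x −56…−12 and y −10…11 mm in the dispenser frame, straight. I'll go to its right side with shut fingers.

Request:
servo_tool([
  [[-39,-139,0],0,-1],
  [[-39,-139,0],0,-1],
  [[-39,-139,0],0,-1],
  [[-39,-139,50],0,-1],
  [[-39,-139,100],0,-1],
  [[-39,-139,140],0,-1],
  [[-39,-139,150],0,-1],
  [[-39,-139,150],0,-1],
])

```text
t: 4.75
tcp_pos: [0.4709, -0.0476, 0.2283]
tool_rot: [0.667, 0.745, -0.001, -0.001]
force: [-0.7, -0.5, 0.1]
finger_gap: -0.001
```

```bash
cat > w.py <<'E'
from h import *
A=np.array([[.9917,.129],[-.129,.9917]])
st=sense(); q=st["tool_rot"]; p=np.array(st["tcp_pos"])
from scipy.spatial.transform import Rotation as Ro
R=Ro.from_quat(q).as_matrix(); tip=p+R[:,2]*.1734
d=lambda v:(A@(np.array(v)[:2]-[.5052,-.008])*1000).round(1)
print("t",st["t"],"tcp disp",d(p),"tip",d(tip),tip[2].round(4),"toolx ang",np.degrees(np.arctan2(*R[:2,0][::-1])).round(2),np.array(st["force"]).round(2))
E
python3 w.py
```

```text
t 4.75 tcp disp [-39.1 -34.8] tip [-39.7 -34.9] 0.0549 toolx ang 96.35 [-0.69 -0.49  0.11]
```

Request:
servo_tool([
  [[0,3,15],-1,-1],
  [[0,3,28],-1,-1],
  [[0,3,28],-1,-1],
  [[4,3,28],-1,-1],
  [[8,3,28],-1,-1],
  [[11,3,28],-1,-1],
  [[14,3,28],-1,-1],
  [[18,3,28],-1,-1],
])

```text
t: 5.55
tcp_pos: [0.4719, -0.0291, 0.2007]
tool_rot: [0.66, 0.751, -0.001, -0.001]
force: [-0.5, 0.2, -0.1]
finger_gap: -0.0
```

```bash
python3 w.py
```

```text
t 5.55 tcp disp [-35.7 -16.6] tip [-36.2 -16.7] 0.0273 toolx ang 97.35 [-0.5   0.19 -0.14]
```

Request:
servo_tool([
  [[6,0,0],0,-1],
  [[12,0,0],0,-1],
  [[18,0,0],0,-1],
  [[24,0,0],0,-1],
  [[30,0,0],0,-1],
  [[36,0,0],0,-1],
  [[42,0,0],0,-1],
  [[46,0,0],0,-1],
])

```text
t: 6.35
tcp_pos: [0.4658, 0.0171, 0.2006]
tool_rot: [0.66, 0.751, -0.001, -0.001]
force: [-0.3, 0.2, -0.9]
finger_gap: -0.003
```

```bash
python3 - <<'E'
exec(open("w.py").read())
s=snapshot("wrist"); np.save("pics/w3.npy",s,allow_pickle=True)
cv2.imwrite("pics/w3.png",s["image"])
E
```

```text
t 6.35 tcp disp [-35.8  30. ] tip [-36.3  29.9] 0.0272 toolx ang 97.37 [-0.31  0.17 -0.89]
```

View pics/w3.png

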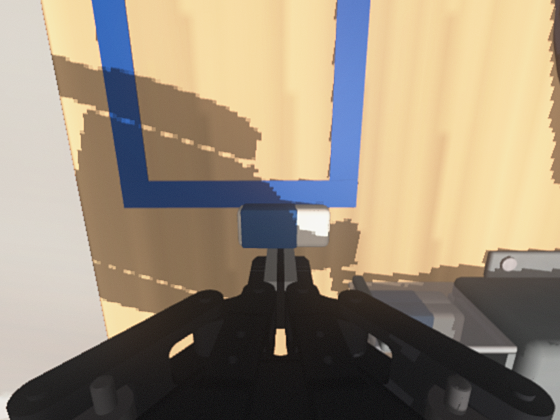

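The wrist view shows the eraser straight in front of the fingers at (241–328, 205–247). The tape's inner right edge is at about column 332. I'll carry on pushing.

Request:
servo_tool([
  [[6,0,0],0,-1],
  [[12,0,0],0,-1],
  [[18,0,0],0,-1],
  [[24,0,0],0,-1],
  [[30,0,0],0,-1],
  [[36,0,0],0,-1],
  [[42,0,0],0,-1],
  [[47,0,0],0,-1],
])

```text
t: 7.2
tcp_pos: [0.4595, 0.0646, 0.2006]
tool_rot: [0.66, 0.751, -0.001, -0.001]
force: [-0.0, 0.7, -0.7]
finger_gap: 0.0
```

Request:
servo_tool([
  [[5,0,0],0,-1],
  [[10,0,0],0,-1],
  [[14,0,0],0,-1],
  [[17,0,0],0,-1],
  [[18,0,0],0,-1],
  [[18,0,0],0,-1],
  [[8,0,0],0,-1],
  [[0,0,0],0,-1],
])

```text
t: 8.0
tcp_pos: [0.4597, 0.0638, 0.2006]
tool_rot: [0.66, 0.751, -0.001, -0.001]
force: [-0.3, -0.5, 0.4]
finger_gap: 0.002
```

```bash
python3 - <<'E'
exec(open("w.py").read())
s=snapshot("wrist"); np.save("pics/w4.npy",s,allow_pickle=True)
cv2.imwrite("pics/w4.png",s["image"])
E
```

```text
t 8.0 tcp disp [-35.8  77.1] tip [-36.3  77. ] 0.0272 toolx ang 97.42 [-0.3  -0.49  0.42]
```

View pics/w4.png

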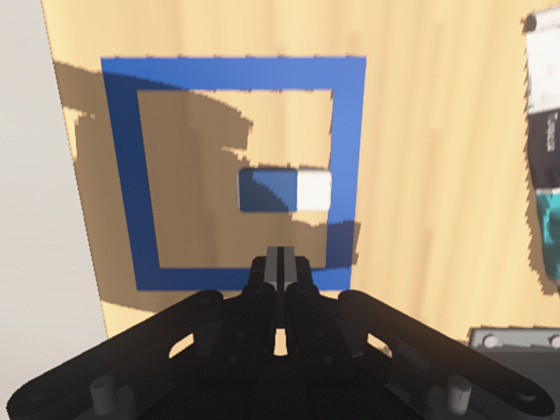

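The eraser is inside the square lengthways of the push. Its right end, at column 330, is on the inner edge. I'll lift, go round to that end and push it about 20 mm inward.

Request:
servo_tool([
  [[0,0,-30],0,-1],
  [[0,48,-30],0,-1],
  [[20,48,-30],0,-1],
  [[40,48,-30],0,-1],
  [[40,48,-30],0,-1],
  [[40,48,-15],0,-1],
  [[40,48,0],0,-1],
  [[40,48,0],0,-1],
])

```text
t: 8.85
tcp_pos: [0.5021, 0.1077, 0.1991]
tool_rot: [0.661, 0.751, -0.002, -0.002]
force: [-0.3, -0.2, 0.1]
finger_gap: -0.003
```

```bash
python3 - <<'E'
exec(open("w.py").read())
s=np.load("pics/w4.npy",allow_pickle=True).item()
for u,v,z in((238,169,.034),(331,169,.034),(331,212,.028),(238,212,.028),(298,190,.034)): print("eraser",u,v,d(ray(s,u,v,z)))
for u,v in((137,90),(332,90),(327,268),(158,268)): print("tape",d(ray(s,u,v,.022)))
E
```

```text
t 8.85 tcp disp [ 11.8 115.1] tip [ 10.8 115. ] 0.0257 toolx ang 97.29 [-0.26 -0.22  0.14]
eraser 238 169 [-55.2 126.9]
eraser 331 169 [-13.2 126.9]
eraser 331 212 [-11.2 104.6]
eraser 238 212 [-57.  104.6]
eraser 298 190 [-28.  117.2]
tape [-101.8  161.3]
tape [-12.5 161.3]
tape [-10.8  70.8]
tape [-102.7   70.7]
```

Request:
servo_tool([
  [[1,-5,0],0,-1],
  [[1,-10,0],0,-1],
  [[1,-15,0],0,-1],
  [[1,-20,0],0,-1],
  [[1,-24,0],0,-1],
  [[1,-28,0],0,-1],
  [[1,-30,0],0,-1],
  [[1,-30,0],0,-1],
])

```text
t: 9.65
tcp_pos: [0.4721, 0.1049, 0.1994]
tool_rot: [0.661, 0.751, -0.002, -0.002]
force: [0.3, -0.6, 0.7]
finger_gap: -0.001
```

Request:
servo_tool([
  [[0,6,0],0,-1],
  [[0,10,0],0,-1],
  [[0,12,-50],0,-1],
  [[-20,20,-100],0,-1],
  [[-50,20,-150],0,-1],
  [[-70,20,-180],0,-1],
  [[-70,20,-180],0,-1],
  [[-70,20,-180],0,-1],
])

```text
t: 10.45
tcp_pos: [0.5022, 0.0377, 0.3803]
tool_rot: [0.661, 0.75, -0.002, -0.001]
force: [-0.5, 0.7, -0.2]
finger_gap: -0.0
```

```bash
python3 - <<'E'
exec(open("w.py").read())
s=snapshot("wrist"); np.save("pics/w5.npy",s,allow_pickle=True); c=snapshot("scene")
cv2.imwrite("pics/w5.png",np.vstack([s["image"][:300],c["image"][170:320]])); 
E
```

```text
t 10.45 tcp disp [ 2.9 45.7] tip [ 2.3 45.6] 0.2069 toolx ang 97.21 [-0.47  0.71 -0.24]
```

View pics/w5.png

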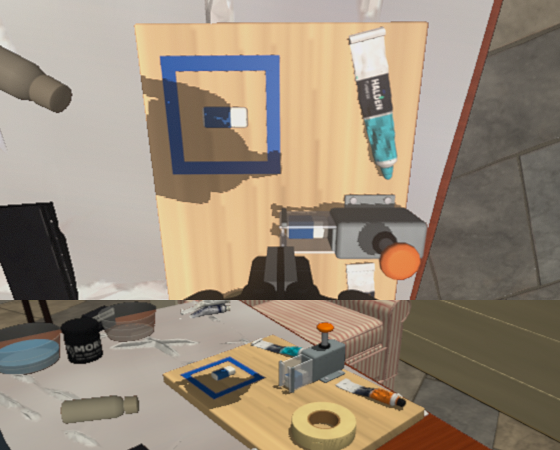

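The eraser, at (205–247, 106–128), is well inside the tape's inner edges at (175–268, 68–162). The plunger is up, the other erasers are in the magazine, and the arm is clear.

```bash
python3 -c "
from station import *
print(sense()['qd']); print(sign_off())"
```

```text
[ 0.01025171  0.01706207  0.01147515  0.00068975 -0.0002235  -0.00079687]
the job is handed in; nothing more can be done
None
```

I pressed the plunger once with shut fingertips and let it come back up, and one eraser came out of the mouth. I then slid that eraser sideways into the blue square and nudged it about 22 mm further in from its end. The job was handed in at about 10.5 s; sign-off gives no verdict.

- **Press:** the force on the tool rose from 4.7 N to 22.6 N at the depth of the stop, so the plunger was fully down.
- **Final pictures:** these show the eraser flat and near the centre of the square, with roughly 20 mm to spare at each end and more at the sides. The plunger was up and the arm was clear. At least one eraser was visible in the magazine, and I saw no second eraser outside it. The tape roll and both tubes looked unmoved.
- **Not measured:** I judged all of these by eye from the last pictures. I did not measure how far the roll or tubes may have shifted, or count the two remaining erasers separately.
- **Forces:** readings while pushing the eraser stayed at about 1 N or less.

No check failed. The dispenser, plunger and square positions agreed between views to within a few millimetres.

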